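# Turn the nut tub's lid to the green compartment

## Task

In the dry-goods shop, turn the gold lid of the leaning nut tub by its black bar until the opening in the lid lies wholly over the compartment with the green tag, about centred on it, then let go. Do not turn the tub itself, and leave the two jars and the fruit punnet beside it where they stand.

Things in the scene. Friction and masses are not known exactly. Their poses are not given: they have to be found in the camera images.
- stand: Dark steel display stand fixed to the counter, base 190 x 170 x 12 mm; origin at the centre of its underside, z up. It carries a round white tub whose axis leans 25 degrees from vertical towards the stand's -x (roughly towards the robot). The tub is a very stiff fit in the stand (about 3 N m to turn), set at any angle, and must stay as it is.
- tub_mouth (a point): Centre of the tub's mouth, on the turning axis, at the underside of the lid; z = turning axis, up; x = towards the green tag. Tub: white, 160 mm diameter, 70 mm deep, five equal compartments (72 degrees each), each with a coloured tag 44 mm wide sticking out of the rim to 102 mm from the axis, 7 mm below the lid: green, then anticlockwise seen from above blue, white, red, black.
- lid (a joint): Angle in rad of the lid on the tub: 0 or any whole turn (6.283) = opening exactly over the green-tagged compartment; grows anticlockwise as seen looking down on the lid. Turns both ways, with room for a whole turn or more either way; stays where it is left; about 0.12 N m of friction, no spring or clicks.
- lid_grip (a point): Grip point of the lid: on the turning axis, 28 mm above the lid's top face, inside the black bar. z = turning axis, up out of the lid; x = towards the lid's opening; y = along the bar. Bar: 90 mm long (y), 16 mm thick (x), from the lid's top face to 44 mm above it. Lid: gold disc, 162 mm diameter, 6 mm thick, nothing on it but the bar.
- opening (a point): Middle of the lid's one opening, at the level of the lid's top face, 57 mm from the axis. The opening is a sector 44 degrees wide from 38 to 75 mm from the axis, with a thin black edge.
- green_middle (a point): Point above the middle of the green-tagged compartment, 57 mm from the axis, at the level of the lid's top face: coincides with opening when the lid is set right. The point's z = turning axis; the point turns with the tub only.
- jar_gold: Loose upright jar with a gold lid, 72 mm diameter, 130 mm high, beside the stand; origin at the centre of its underside. Leave it alone.
- jar_red: Loose upright jar with a red lid, 72 mm diameter, 120 mm high, beside the stand; origin at the centre of its underside. Leave it alone.
- punnet: Loose flat fruit punnet, dark red with a white lid, 94 x 124 x 40 mm, beside the stand; origin at the centre of its underside. Leave it alone.

How it is judged:
By the outcome, as a careful person would: the job done as asked, in the order asked, and still so for the second after the job is handed in, with the robot touching nothing.
It also fails if it takes over 64 s, if anything falls off the work surface, if the arm or the gripper's body presses on something with over 40 N, if the wrist force passes 120 N, or if a joint passes its speed limit or range.

## Robot

A 6-joint arm with a two-finger parallel gripper is mounted at the origin on the work surface. World frame = base frame: x ahead of the robot, y to its left, z up, the work surface at z = 0. Lengths are in m, angles in rad, forces in N, time in s.
With the tool pointing down it reaches from about 0.35 to 0.975 m from the base axis. Payload 4.9 kg.
Tool frame: the origin (TCP) lies at the very end of the fingers, on their centre line; the grasp point (between the pads) lies 19 mm behind it; x points along the fingers, y is the direction in which the jaws open and shut, and the axes are right-handed (so a half turn about x gives the same grasp; the last joint's range is limited). The gripper opens to 85 mm and grips with 20 to 120 N. Pads are 22 mm wide; open, the fingers measure 114 mm over their backs; the gripper's body (76 mm by 85 mm) begins 54 mm behind the grasp point. The pads swing forward as they close: fully open they stand 13 mm farther back than shut.
Start: joints at [-1.378, 0.053, 1.613, -0, 1.476, -0.119], TCP at [0.192, -0.595, 0.231] pointing down, gripper open.
Joint ranges: [-3.01, 3.01], [-1.01, 2.22], [0.06, 2.58], [-1.02, 4.17], [0.09, 2.62], [-3.14, 3.14]. Speed limits (rad/s): [2.57, 2.57, 3.14, 3.14, 3.14, 3.14].

## Interface

Orientations are given as a unit quaternion [w, x, y, z].
In Python, from plant import manip gives the robot as it stands.
- The arm moves only by the tool play_rows, never from a script. Its argument "plan" is a list of rows, each a list of 5 numbers: the shift along the tool's x, y, z in mm, then the turn about the tool's x in rad, then the closure, from -1 (fully open) to 1 (shut). A call has 1 to 8 rows; each row is the pose to reach, as a shift and turn from the pose commanded when the call began, along the tool's axes at that moment; what a row does not reach only later rows make up. A row lasts 1/8 s, in which the tool goes at most 62.5 mm and 10.7 degrees, less where a joint would pass 70% of its speed; a pose out of reach is approached as far as the arm can. A call with a gripper value outside its range is refused whole. The fingers move at their own pace and stop on an object; the grip force is fixed at half the most. Time passes only in rows, so rows that repeat a pose let the fingers close. It gives the time, the measured TCP pose, the force and the opening at its end, in the units of the state.
- manip.state(): the state, without advancing time (a new reading comes with each control period).
- manip.grab_frame(name): name is "scene" or "top" or "wrist"; returns a dict with "img" (420x560x3 uint8, red, green, blue), "range_z" (420x560 float32, m along the optical axis (not along the pixel's ray), 0 where there is no reading), "fx", "fy", "cx", "cy" (pixels), "origin" and "rotation" of the camera in the world. Camera axes: x right, y up, looking along -z (the intrinsics and any distortion apply to the point x, -y, -z); pixel columns grow to the right and rows downward; lengths in m; the calibration is good to about 2 mm. A picture is of the moment at which its call begins.
- manip.job_done(): hands the job in, once; it reports no verdict.
The state is a dict: "time": time; "joint_pos": joint angles; "joint_vel": joint speeds; "joint_efforts": joint torques, N m; "tool_pos": TCP position; "tool_rot": TCP orientation; "contact_force": force on the tool from outside, world axes, zero at the start; "ft_torque": the same for the moment, N m; "gripper_width": opening from 0.0 (shut) to 1.0 (fully open).
Only numpy, scipy, OpenCV 4.12 (cv2) and the standard library are available. Lean on these libraries where they do the work, as an engineer would, in place of code of your own. Each camera call takes 0.05 s, during which the arm holds its last target. There are 200 camera calls.

## Working session

There is one attempt and no reset: what is moved stays moved. The work goes in short steps, Python scripts to look and compute and a tool call to move; the robot and the scene stay as the last step left them, time stands still between calls to the robot, and variables do not carry over. Pictures are saved under pics/ and viewed, about 8 in all and at most 12, crops included, and the job is handed in when it is done.

Besides the shell and the picture viewer there is one more tool, called after ">>>" as name([rows], argument=value, ...), one row to a line, values as JSON. play_rows: Moves the arm, as the interface text tells. Its arguments: {"type":"object","properties":{"plan":{"type":"array"}},"required":["plan"]}

```bash
mkdir -p pics; ls
python3 - <<'E'
from plant import manip
import cv2, numpy as np
for n in ("scene","top"):
    f=manip.grab_frame(n); np.savez(f"{n}.npz",**f)
    cv2.imwrite(f"pics/{n}0.png",f["img"][:,:,::-1]); print(n,f["origin"],f["rotation"],f["fx"],f["fy"],f["cx"],f["cy"],f.keys())
s=manip.state();print(s)
E
```

```text
pics
scene [1.00881779 0.69846293 1.02930558] [0.25715982 0.09914013 0.33180132 0.90219064] 539.8402488501881 539.8402488501881 278.58061088310217 204.71804222934782 dict_keys(['img', 'range_z', 'fx', 'fy', 'cx', 'cy', 'origin', 'rotation'])
top [0.42695324 0.02773859 1.05762254] [ 0.71190935  0.06764532 -0.06477475 -0.69599815] 508.8414890069391 508.8414890069391 285.0951602487668 209.47784128448296 dict_keys(['img', 'range_z', 'fx', 'fy', 'cx', 'cy', 'origin', 'rotation'])
{'time': 0.1, 'joint_pos': array([-1.37801182e+00,  5.32555777e-02,  1.61415937e+00,  2.08056142e-05,
        1.47602418e+00, -1.18987647e-01]), 'joint_vel': array([-0.00058951, -0.0018775 , -0.00414689,  0.00025632,  0.00226808,
        0.0012855 ]), 'joint_efforts': array([ 2.52614655e-04, -3.94904029e+01, -3.71364033e+01, -1.67223757e-04,
        3.90665402e-03, -4.28344720e-06]), 'tool_pos': array([ 0.1916194 , -0.59430165,  0.23020624]), 'tool_rot': array([-0.10912882, -0.6985157 , -0.11043412,  0.69854923]), 'contact_force': array([-1.13659736, -1.04834406,  0.40948948]), 'ft_torque': array([0.04274461, 0.01230611, 0.03846658]), 'gripper_width': 0.9994598685480635}
```

View pics/scene0.png

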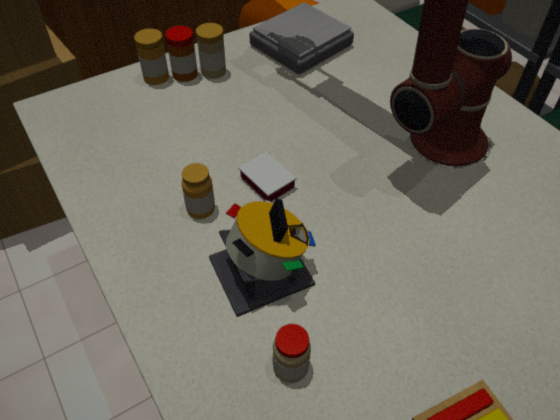

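View pics/top0.png

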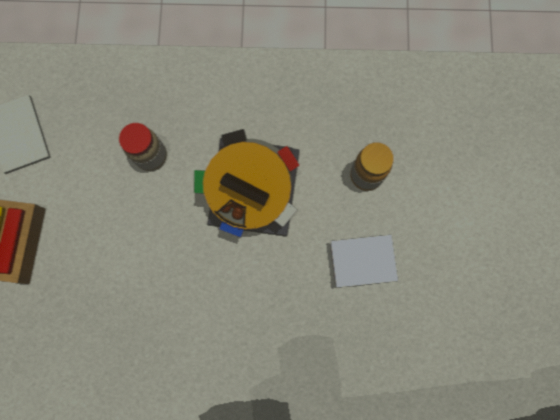

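The top view shows the lid near (247,186), the bar from (222,183) to (268,200), and the opening at about (233,213) beside the blue tag (231,230). The green tag is at (199,182), so the lid turns clockwise by roughly 70°. Next I measure in 3D.

```bash
cat > h.py <<'E'
import numpy as np, cv2
from scipy.spatial.transform import Rotation as R
def rot(q): return R.from_quat(np.asarray(q),scalar_first=True)
def cloud(f):
    z=f["range_z"].astype(float); v,u=np.mgrid[:z.shape[0],:z.shape[1]]
    p=np.stack([(u-f["cx"])/f["fx"]*z,-(v-f["cy"])/f["fy"]*z,-z],-1)
    return p@rot(f["rotation"]).as_matrix().T+f["origin"]
def project(f,P):
    c=(np.asarray(P)-f["origin"])@rot(f["rotation"]).as_matrix()
    return np.stack([f["cx"]+f["fx"]*c[...,0]/-c[...,2], f["cy"]-f["fy"]*c[...,1]/-c[...,2]],-1)
E
cat > m.py <<'E'
from h import *
import sys
def measure(f,n,box):
    P=cloud(f); hsv=cv2.cvtColor(f["img"],cv2.COLOR_RGB2HSV); H,S,V=hsv[...,0],hsv[...,1],hsv[...,2]
    b=np.zeros(H.shape,bool); b[box[0]:box[1],box[2]:box[3]]=1; b&=f["range_z"]>0
    g=b&(H>14)&(H<26)&(S>180)&(V>90)
    p=P[g]
    for _ in range(5):
        c=p.mean(0); nn=np.linalg.svd(p-c)[2][2]; nn*=np.sign(nn[2]); p=P[g][abs((P[g]-c)@nn)<.004]
    print(n,"n",nn,"tilt",np.degrees(np.arccos(nn[2])),"az",np.degrees(np.arctan2(nn[1],nn[0])),"N",len(p))
    # ellipse/circle fit on hull in plane, plane axes: e1 = x-like
    e1=np.array([1,0,0])-nn[0]*nn; e1/=np.linalg.norm(e1); e2=np.cross(nn,e1)
    q=np.c_[(p-c)@e1,(p-c)@e2].astype(np.float32)
    (cx,cy),r=cv2.minEnclosingCircle(q); C=c+cx*e1+cy*e2
    print(" centre top",C,"r",r)
    hgt=(P-C)@nn; L=np.stack([(P-C)@e1,(P-C)@e2],-1); rad=np.hypot(*np.moveaxis(L,-1,0)); ang=np.degrees(np.arctan2(L[...,1],L[...,0]))
    bar=b&(hgt>.034)&(hgt<.05)&(rad<.06)
    if bar.sum()>5:
        bb=L[bar]; m=bb.mean(0); d=np.linalg.svd(bb-m)[2][0]; print(" bar top N",bar.sum(),"h",np.median(hgt[bar]),"mid",m,"dir deg",np.degrees(np.arctan2(d[1],d[0])),"len",np.ptp(bb@d))
    hole=b&(hgt<-.008)&(rad<.077)
    if hole.sum(): m=L[hole].mean(0); print(" hole ang",np.degrees(np.arctan2(m[1],m[0])),np.hypot(*m),hole.sum())
    for name,mk in dict(green=(H>45)&(H<85)&(S>120),blue=(H>100)&(H<130)&(S>130),red=((H<8)|(H>172))&(S>150)).items():
        k=b&mk&(rad>.078)&(rad<.108)&(abs(hgt+.015)<.012)
        if k.sum(): m=L[k].mean(0);print(" ",name,np.degrees(np.arctan2(m[1],m[0])),np.hypot(*m),np.median(hgt[k]),k.sum())
    return C,nn,e1,e2
if __name__=="__main__":
    for n,box in dict(top=(120,245,185,310),scene=(195,310,205,325)).items(): measure(np.load(n+".npz"),n,box)
E
python3 m.py
```

```text
top n [-0.42089219  0.04980904  0.90574214] tilt 25.076576703089884 az 173.25091736698886 N 4291
 centre top [0.64267814 0.10543911 0.14439255] r 0.08163482695817947
 bar top N 495 h 0.04360628108077832 mid [ 0.00135868 -0.00064804] dir deg -116.96242518494894 len 0.08905178069453076
 hole ang 135.9621359438471 0.017991656936327146 547
  green 86.52429653208708 0.09245037643999807 -0.013098667090038998 174
  blue 158.58204681407696 0.09368579511892262 -0.01272575857536703 145
  red -56.44583751533189 0.09098831056983897 -0.01289114089369275 253
scene n [-0.41923298  0.04971545  0.90651645] tilt 24.97169554707847 az 173.2370669230901 N 2016
 centre top [0.6453655  0.10730813 0.14380638] r 0.08189462870359421
 bar top N 281 h 0.04330426102300554 mid [0.00234625 0.00319916] dir deg 63.960614087902606 len 0.09133236047988905
 hole ang 28.549700053934686 0.04046814067370689 2742
  green 86.86962762650249 0.09208850196177434 -0.012823927824342286 173
  blue 152.444025686259 0.08197705951306641 -0.01259232334118946 55
  red -55.637214207554926 0.0905036245247875 -0.012913865659266825 102
```

```bash
cat > path.py <<'E'
from h import *
C=np.array([.644,.1063,.144]); n=np.array([-.42,.0498,.906]); n/=np.linalg.norm(n)
e1=np.array([1,0,0])-n[0]*n; e1/=np.linalg.norm(e1); e2=np.cross(n,e1)
def finger(phi,gap=0.,s=.033,dip=.022):
    a=np.radians(phi); d=np.cos(a)*e1+np.sin(a)*e2; nb=np.cos(a+np.pi/2)*e1+np.sin(a+np.pi/2)*e2
    K=C+s*d+.008*nb+.044*n; dh=d*[1,1,0]; dh/=np.linalg.norm(dh); nh=np.array([-dh[1],dh[0],0])
    T=K+(.011+gap)*nh; T[2]=K[2]-dip
    corners=[T+i*.011*nh+j*.0145*dh for i in(-1,1) for j in(-1,1)]
    clr=min((c-C)@n for c in corners)
    return T,np.arctan2(nh[1],nh[0]),clr,nb[2]
def rows(st,items,sgn):
    Rm=rot(st["tool_rot"]).as_matrix(); out=[]
    for T,yaw,*_ in items:
        sh=Rm.T@(T-st["tool_pos"])*1000
        z=np.array([np.cos(yaw),np.sin(yaw),0])*sgn; zt=Rm.T@z
        t=np.arctan2(-zt[1],zt[2])   # rotation about tool x taking z to zt
        out.append(np.r_[sh,t])
    return np.array(out)
E
python3 - <<'E'
from path import *
from plant import manip
st=manip.state(); print(rot(st["tool_rot"]).as_matrix().round(3))
np.set_printoptions(suppress=True,precision=3)
for phi in range(65,-6,-10):
    T,y,c,z=finger(phi); print(phi,T,np.degrees(y),c,z)
T,y,c,z=finger(63.3,gap=.012)
T2=T.copy();T2[2]=.33
for s in(1,-1): print(rows(st,[(T2,y),(T,y)],s))
for f in("top","scene"):
    P=cloud(np.load(f+".npz"))
    for nm,(a,b) in (dict(redjar=(138,137),gold=(157,376)) if f=="top" else dict(redjar=(338,292),gold=(172,196))).items(): print(f,nm,P[a,b])
E
```

```text
[[-0.     0.307 -0.952]
 [ 0.002 -0.952 -0.307]
 [-1.    -0.002 -0.   ]]
65 [0.621 0.146 0.163] 157.2518469836781 0.022375971213905207 -0.40332450259507296
55 [0.627 0.146 0.165] 147.94232170071155 0.021444381560411122 -0.3750542683355085
45 [0.633 0.145 0.168] 138.38355809092258 0.020559901805049702 -0.33538819991918684
35 [0.639 0.143 0.17 ] 128.51358583674812 0.019749023807189233 -0.2855315307629387
25 [0.644 0.14  0.172] 118.301118818462 0.019044757410588458 -0.22699913053038467
15 [0.649 0.136 0.173] 107.75618313260439 0.018484703780003435 -0.16156947658376747
5 [0.653 0.131 0.175] 96.93684800595186 0.018106114716519205 -0.09123061584925254
-5 [0.657 0.125 0.176] 85.94698288053435 0.017938492475813986 -0.018119759017077297
[[ -98.58  -580.907 -628.357    0.736]
 [  68.144 -580.602 -628.317    0.736]]
[[ -98.58  -580.907 -628.357   -2.405]
 [  68.144 -580.602 -628.317   -2.405]]
top redjar [0.737 0.321 0.124]
top gold [ 0.708 -0.136  0.131]
scene redjar [0.74  0.328 0.12 ]
scene gold [ 0.705 -0.132  0.131]
```

>>> play_rows([
  [-50, 0, 0, 0, 1],
  [-100, 0, 0, 0, 1],
  [-100, -60, -65, -0.18, 1],
  [-100, -100, -108, -0.36, 1],
  [-100, -140, -152, -0.54, 1],
  [-100, -180, -195, -0.72, 1],
  [-100, -220, -239, -0.9, 1],
  [-100, -260, -282, -1.08, 1],
])

```text
time: 1.1
tool_pos: [0.3766, -0.2664, 0.3309]
tool_rot: [0.455, 0.542, 0.455, -0.541]
contact_force: [0.6, -0.2, -0.1]
gripper_width: 0.003
```

```bash
cat > st.py <<'E'
from path import *
from plant import manip
import sys
np.set_printoptions(suppress=True,precision=3)
st=manip.state(); print(st["time"],st["tool_pos"],st["joint_pos"],st["contact_force"],st["gripper_width"])
def show(items): print(rows(st,items,-1))
E
python3 - <<'E'
from st import *
T,y,c,z=finger(63.3,gap=.012);T2=T.copy();T2[2]=.33
show([(T2,y),(T,y)])
E
```

```text
1.1 [ 0.377 -0.266  0.331] [-0.777 -0.389  1.84   0.     1.691 -0.604] [ 0.556 -0.163 -0.117] 0.0034860275464920305
[[   0.977  159.254 -451.833   -1.32 ]
 [ 167.701  159.254 -451.796   -1.32 ]]
```

>>> play_rows([
  [0, 20, -55, -0.16, 1],
  [0, 40, -113, -0.33, 1],
  [0, 60, -170, -0.5, 1],
  [0, 80, -226, -0.66, 1],
  [0, 100, -283, -0.82, 1],
  [0, 120, -340, -1.0, 1],
  [0, 140, -397, -1.16, 1],
  [0, 159, -452, -1.32, 1],
])

```text
time: 2.1
tool_pos: [0.6136, 0.1501, 0.3306]
tool_rot: [0.691, 0.149, 0.692, -0.149]
contact_force: [1.0, -0.3, 0.7]
gripper_width: 0.002
```

Run:
```python
from st import *
T,y,c,z=finger(63.3,gap=.012);T2=T.copy();T2[2]=.33
show([(T2,y),(T,y)])
```

```text
2.1 [0.614 0.15  0.331] [ 0.122  0.029  1.473 -0.     1.64  -1.024] [ 0.96  -0.305  0.705] 0.002283112350867412
[[  0.632   0.131  -2.35    0.   ]
 [167.356   0.227  -2.249   0.   ]]
```

>>> play_rows([
  [30, 0, -2, 0, 1],
  [60, 0, -2, 0, 1],
  [90, 0, -2, 0, 1],
  [120, 0, -2, 0, 1],
  [140, 0, -2, 0, 1],
  [155, 0, -2, 0, 1],
  [167, 0, -2, 0, 1],
  [167, 0, -2, 0, 1],
])

```text
time: 3.1
tool_pos: [0.6109, 0.1489, 0.1636]
tool_rot: [0.69, 0.151, 0.691, -0.151]
contact_force: [0.0, 0.7, 0.3]
gripper_width: -0.001
```

Run:
```python
from st import *
f=manip.grab_frame("scene"); cv2.imwrite("pics/s1.png",cv2.resize(f["img"][150:330,180:400,::-1],None,fx=3,fy=3))
ph=[63,59,55,51,47,43,39,35]
show([finger(p) for p in ph])
```

```text
3.1 [0.611 0.149 0.164] [ 0.121  0.112  1.666  0.     1.366 -1.02 ] [0.039 0.673 0.29 ] -0.0011380699972790669
[[ 0.201  2.443 11.744 -0.001]
 [-0.795  3.497 13.89   0.064]
 [-1.779  4.392 16.109  0.13 ]
 [-2.745  5.124 18.391  0.196]
 [-3.691  5.691 20.726  0.263]
 [-4.61   6.091 23.106  0.331]
 [-5.499  6.322 25.522  0.399]
 [-6.352  6.382 27.962  0.469]]
```

View pics/s1.png

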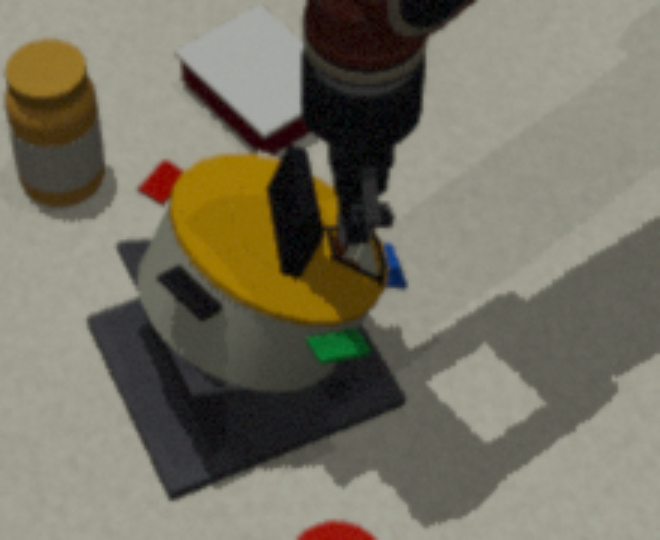

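The crop shows the closed fingers at about (360,210), above the lid on the opening side of the bar and clear of it. The bar's near end is at about (295,270). Now I push slowly.

>>> play_rows([
  [0, 2.4, 11.7, 0, 1],
  [-0.8, 3.5, 13.9, 0.064, 1],
  [-1.8, 4.4, 16.1, 0.13, 1],
  [-2.7, 5.1, 18.4, 0.196, 1],
  [-3.7, 5.7, 20.7, 0.263, 1],
  [-4.6, 6.1, 23.1, 0.331, 1],
  [-5.5, 6.3, 25.5, 0.4, 1],
  [-6.4, 6.4, 28, 0.47, 1],
])

```text
time: 4.15
tool_pos: [0.6391, 0.1436, 0.1712]
tool_rot: [0.636, 0.308, 0.637, -0.308]
contact_force: [-4.6, 1.9, 0.8]
gripper_width: 0.001
```

Run:
```python
from st import *
from m import measure
for n,box in dict(top=(120,245,185,310),scene=(195,310,205,325)).items(): measure(manip.grab_frame(n),n,box)
ph=[35,31,27,23,19,15,11,7]
show([finger(p) for p in ph])
```

```text
4.15 [0.639 0.144 0.171] [ 0.107  0.165  1.593  0.001  1.385 -0.562] [-4.598  1.867  0.786] 0.0008585883373942815
top n [ 0.071 -0.996  0.046] tilt 87.34807191229912 az -85.90881799972652 N 375
 centre top [0.583 0.071 0.288] r 0.17073707282543182
 hole ang 50.85224877332681 0.04374975655538268 457
scene n [-0.418  0.051  0.907] tilt 24.900392279457552 az 173.0071078049154 N 1533
 centre top [0.645 0.107 0.143] r 0.08298992365598679
 bar top N 56 h 0.038730819006690106 mid [0.02  0.039] dir deg 147.60305618022306 len 0.04460287114686584
 hole ang 32.63646197793183 0.03559737648130457 2496
  green 86.38677021452929 0.09193158416484185 -0.01293898869374247 167
  blue 155.21803156644046 0.09181904770143595 -0.012664287960023583 43
  red -54.917132171226775 0.09081995524500595 -0.012926577945369378 104
[[ 1.286 -0.445  0.382 -0.003]
 [ 0.467  0.573  2.619  0.067]
 [-0.308  1.441  4.938  0.139]
 [-1.036  2.154  7.331  0.211]
 [-1.714  2.706  9.789  0.285]
 [-2.339  3.095 12.301  0.359]
 [-2.907  3.315 14.857  0.434]
 [-3.416  3.364 17.445  0.51 ]]
```

>>> play_rows([
  [0.5, 0.6, 2.6, 0.067, 1],
  [-0.3, 1.4, 4.9, 0.139, 1],
  [-1, 2.2, 7.3, 0.211, 1],
  [-1.7, 2.7, 9.8, 0.285, 1],
  [-2.3, 3.1, 12.3, 0.36, 1],
  [-2.9, 3.3, 14.9, 0.434, 1],
  [-3.4, 3.4, 17.4, 0.51, 1],
  [-3.4, 3.4, 17.4, 0.51, 1],
])

```text
time: 5.25
tool_pos: [0.6534, 0.1322, 0.1748]
tool_rot: [0.539, 0.458, 0.539, -0.457]
contact_force: [-2.2, 3.0, 0.4]
gripper_width: 0.002
```

Run:
```python
from st import *
f=manip.grab_frame("scene"); cv2.imwrite("pics/s2.png",cv2.resize(f["img"][150:330,180:400,::-1],None,fx=3,fy=3))
show([finger(p) for p in [7,4,1,-1,-3,-5]])
```

```text
5.25 [0.653 0.132 0.175] [ 0.088  0.186  1.563  0.001  1.391 -0.076] [-2.191  2.995  0.365] 0.0024926718338587643
[[ 0.256 -0.748  0.005  0.004]
 [-0.081  0.133  1.752  0.061]
 [-0.383  0.929  3.552  0.118]
 [-0.564  1.412  4.779  0.157]
 [-0.729  1.855  6.027  0.195]
 [-0.877  2.258  7.293  0.234]]
```

View pics/s2.png

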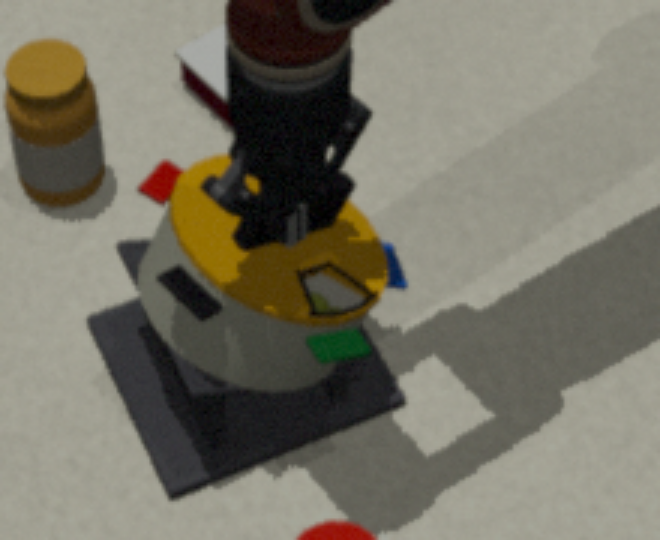

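The opening, now at about (338,290), has followed the push and is nearly over the green tag at (338,345). I push a little further, back off and lift.

>>> play_rows([
  [0, 0.1, 1.7, 0.06, 1],
  [-0.4, 0.9, 3.5, 0.118, 1],
  [-0.5, 1.4, 4.7, 0.157, 1],
  [-0.5, 1.4, 4.7, 0.157, 1],
  [-0.5, 1, -6, 0.157, 1],
  [-0.5, 1, -12, 0.157, 1],
  [-30, 1, -14, 0.157, 1],
  [-60, 1, -14, 0.157, 1],
])

```text
time: 6.3
tool_pos: [0.6509, 0.1457, 0.2336]
tool_rot: [0.501, 0.498, 0.501, -0.5]
contact_force: [-0.6, -0.0, 0.0]
gripper_width: -0.001
```

>>> play_rows([
  [-50, 0, 0, 0, 1],
  [-100, 0, -30, 0, 1],
  [-110, 0, -80, 0, 1],
  [-110, 0, -130, 0, 1],
  [-110, 0, -180, 0, 1],
  [-110, 0, -230, 0, 1],
  [-110, 0, -230, 0, 1],
])

```text
time: 7.18
tool_pos: [0.6495, 0.3788, 0.3425]
tool_rot: [0.502, 0.497, 0.502, -0.499]
contact_force: [0.6, -0.7, -0.1]
gripper_width: 0.001
```

Run:
```python
from st import *
from m import measure
for n,box in dict(top=(120,245,185,310),scene=(195,310,205,325)).items():
    f=manip.grab_frame(n); measure(f,n,box)
    if n=="top": cv2.imwrite("pics/t3.png",cv2.resize(f["img"][100:280,90:420,::-1],None,fx=2.4,fy=2.4))
```

```text
7.175 [0.65  0.379 0.343] [ 0.429  0.314  1.136 -0.     1.694  0.421] [ 0.628 -0.675 -0.133] 0.000632051133518474
top n [-0.421  0.05   0.906] tilt 25.094197298176034 az 173.19236700771896 N 4508
 centre top [0.643 0.105 0.144] r 0.08125424385070801
 bar top N 481 h 0.04363120868045603 mid [ 0.001 -0.001] dir deg 177.12683650849192 len 0.08990458410535179
 hole ang 57.55497602155395 0.040249231184777766 571
  green 86.63239060797306 0.09266833481220695 -0.012750096806624246 177
  blue 158.383235465517 0.09391519227462387 -0.012686444460500336 142
  red -56.389551237521964 0.09067766284504154 -0.012946970997529032 254
scene n [-0.419  0.05   0.907] tilt 24.93003845791473 az 173.21646217374283 N 1917
 centre top [0.644 0.108 0.143] r 0.08221778273582458
 bar top N 302 h 0.042969422529015394 mid [0.004 0.001] dir deg -3.3747898277546415 len 0.0903385577712352
 hole ang 35.80764928475023 0.03860055742832192 2667
  green 86.2740270717102 0.09113897146715129 -0.013081158137588898 169
  blue 155.95662451027627 0.0955078710392616 -0.0130138917511643 44
  red -55.21437563100318 0.09189088522502063 -0.013166662155380746 103
```

View pics/t3.png

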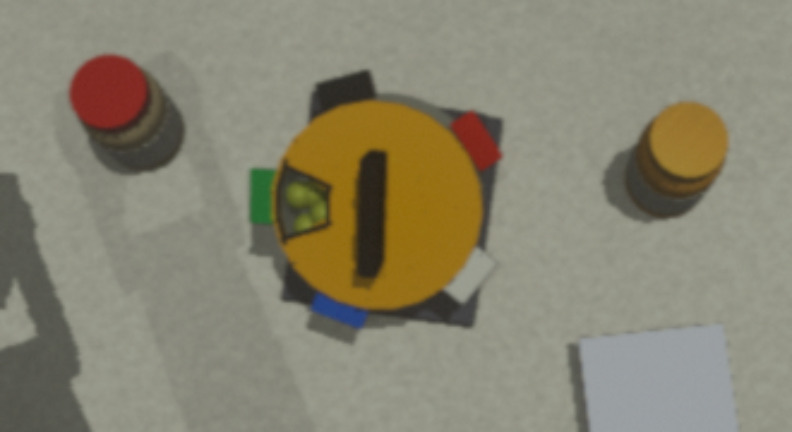

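The opening at (303,205) is beside the green tag at (262,197). The bar is at −3.1°, so the opening is at 86.9° and green at 86.5°: about 0.4° apart. The tags haven't moved and the arm is clear.

```bash
python3 -c "
from plant import manip
print(manip.job_done())"
```

```text
the job is handed in; nothing more can be done
None
```

The lid's opening now lies over the green-tagged compartment, and the job is handed in. The moves cannot tilt the tool to the leaning tub, so I did not grip the bar. I pushed its far end with the closed, upright fingers along the tilted arc, about 66° clockwise, then backed off and lifted clear.

**Last checks (top and scene cameras):**
- **Lid:** the opening is at about 86.9° and the green tag at about 86.5°, so it is off centre by well under 1°. That leaves it wholly over the compartment, which has about 14° to spare each side.
- **Tub:** the green, blue and red tags read within 1° of before in the top view, so it did not turn. The scene view's blue reading differed by 3.5°, but it saw only about 50 pixels of that tag.
- **Jars and punnet:** they look unmoved in the top picture. I did not measure their positions again.
- **Forces and time:** the highest force reading was about 5 N, during the push. The arm was clear by 7.2 s.

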